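# Clear and set the hand screw press

## Task

Move the two cork offcuts from the bed of the small screw press into the open card carton. Then turn the press's thumbscrew clockwise until its pad seats on the bed, back it off a quarter turn, and finish still gripping the thumbscrew there so that it cannot creep. Do not push the other loose things on the worktop out of their places.

Things in the scene. Friction and masses are not known exactly. Their poses are not given: they have to be found in the camera images.
- press: Fixed small hand screw press of grey painted metal. Origin at the centre of its underside, z up. Its bed plate is 100 mm (x) by 200 mm (y), top 14 mm above the origin. A column at the +y end (y = +75 to +97 mm) carries a beam (36 mm wide, top 74 mm above the origin) to a round boss on the screw axis at x = 0, y = +48 mm (boss and collar top at 79 mm). The other half of the bed, towards -y, is open from above
- spindle: The press's moving spindle: a steel pad 34 mm across under the beam, which carries the black thumbscrew above the beam. Origin on the screw axis at the centre of the pad's underside; when the pad is seated this is 14 mm above the press's origin
- thumbscrew_grip (a point): Centre of the thumbscrew's wing, the place to grip: a black upright flat bar 52 mm long (along this point's x), 11 mm thick (y), 24 mm tall (12 mm above and below this point) with flat sides; a collar of 20 mm diameter is right under it. When seated the point is 108 mm above the press's origin; the wing's lower edge is then 17 mm above the boss. It turns about the vertical and sinks 8 mm a turn clockwise
- thumbscrew (a joint): Turn of the thumbscrew in rad, growing clockwise seen from above. The pad is seated against a firm stop at 4.0; starts between 1.6 and 2.9. Friction about 0.06 N m holds it where it is left
- offcut_long_centre (a point): Centre of the longer loose cork offcut lying on the bed: a rough brown block 18 mm (x) by 30 mm (y), 17 mm high (a slight bump on top to 21 mm)
- offcut_short_centre (a point): Centre of the shorter loose cork offcut lying on the bed: a rough brown block 18 mm (x) by 22 mm (y), 17 mm high (a slight bump on top to 21 mm)
- carton: Fixed white card carton standing open on the worktop, its lid tilted back at +x. Origin in the floor near the middle; inside it spans x -47 to +54 mm, y -66 to +66 mm, from 2 mm to the rim at 60 mm above the origin. The lid rises behind the +x wall to about 150 mm
- vial: Bystander: glass vial with black cap, 25 mm across, 58 mm tall, between press and carton; origin in the underside
- small_vial: Bystander: white-capped slim vial, 23 mm across, 62 mm tall, on the left; origin in the underside
- jar: Bystander: white plastic jar with ribbed lid, 57 mm across, 98 mm tall, on the right; origin in the underside
- gel_pot: Bystander: clear jar with white lid, 50 mm across, 66 mm tall, at the back; origin in the underside
- powder_pot: Bystander: jar with white lid, 52 mm across, 82 mm tall, at the back; origin in the underside
- pen: Bystander: marker pen, 133 mm long, 12 mm thick, lying along the front edge of the worktop; origin at its middle underneath

How it is judged:
By the outcome, as a careful person would: the job done as asked, in the order asked, and still so for the second after the job is handed in, while the arm keeps its last pose, push and grip.
It also fails if it takes over 72 s, if anything falls off the work surface, if the arm or the gripper's body presses on something with over 40 N, if the wrist force passes 120 N, or if a joint passes its speed limit or range.

## Robot

A 6-joint arm with a two-finger parallel gripper is mounted at the origin on a cart in front of the work surface, level with it; the furniture and walls round the work are solid. World frame = base frame: x ahead of the robot, y to its left, z up, the work surface at z = 0. Lengths are in m, angles in rad, forces in N, time in s.
With the tool pointing down it reaches from about 0.275 to 0.825 m from the base axis. Payload 4.9 kg.
Tool frame: the origin (TCP) lies on the front face of the gripper's body, between the roots of the fingers; the fingertips stand env.tcp_to_tips ahead of it and the grasp point (between the pads) lies 54 mm ahead of it (env.tcp_to_tips is the distance from the TCP to the fingertips, in m); z points along the fingers, y is the line along which they close (so a half turn about z gives the same grasp; the last joint's range is limited). The gripper opens to 85 mm and grips with 20 to 120 N. Pads are 22 mm wide; open, the fingers measure 114 mm over their backs; the gripper's body (76 mm by 85 mm) begins 54 mm behind the grasp point. The pads swing forward as they close: fully open they stand 13 mm farther back than shut.
Start: joints at [-0.134, 0.326, -0.193, 1.052, 0, 1.437], TCP at [0.55, 0, 0.304] pointing down, gripper open.
Joint ranges: [-2.65, 2.65], [-0.97, 1.79], [-1.3, 1.35], [-1.93, 2.1], [-1.47, 1.37], [-3.14, 3.14]. Speed limits (rad/s): [2.57, 2.57, 3.14, 3.14, 3.14, 3.14].

## Interface

Orientations are given as a 3x3 rotation matrix whose columns are the frame's x, y, z axes.
In Python, from bench import env gives the robot as it stands.
- The arm moves only by the tool apply_moves, never from a script. Its argument "moves" is a list that holds one entry, the list of rows, each a list of 7 numbers: the shift along the tool's x, y, z as a fraction of full scale, then the turn, a rotation vector about the tool's x, y, z as a fraction of full scale, then the gripper's target within -1 to 1 (fully open at 1, half-way at 0, shut at -1). In form: [[[tx, ty, tz, wx, wy, wz, gripper], ...]]. A call has exactly 8 rows; each row is the pose to reach, as a shift and turn from the pose commanded when the call began, along the tool's axes at that moment, turning the shorter way round; what a row does not reach only later rows make up. Full scale, the value 1, is 20 cm for a shift and 180 degrees for a turn. A row lasts 1/8 s, in which the tool goes at most 62.5 mm and 10.7 degrees, less where a joint would pass 70% of its speed; a pose out of reach is approached as far as the arm can. A call with a number of a shift or a turn outside -1 to 1 is refused whole. A call with a gripper value outside its range is refused whole. The fingers move at their own pace and stop on an object; "grip_force" is the grip in N (left out, the last holds). Time passes only in rows, so rows that repeat a pose let the fingers close, or fill a call up. It gives the time, the measured TCP pose, the force, the opening and the grip force at its end, in the units of the state.
- env.observe(): the state, without advancing time (a new reading comes with each control period).
- env.read_camera(name): name is "scene" or "side" or "wrist"; returns a dict with "img" (480x640x3 uint8, red, green, blue), "intrinsics" (3x3 intrinsics, pixels), "rvec" (rotation vector, rad) and "tvec" (3), from world to camera coordinates, as OpenCV has them; the wrist camera has in their place "tool_from_camera" (4x4, takes a point from camera to tool coordinates, whose origin is the TCP and whose axes are the flange's). Camera axes: x right, y down, z forward; pixel columns grow to the right and rows downward; lengths in m; the calibration is good to about 2 mm. A picture is of the moment at which its call begins: read the wrist's pose just before it. There is no depth.
- env.hand_in(): hands the job in; it is judged then, once.
The state is a dict: "clock": time; "qpos": joint angles; "qd": joint speeds; "effort": joint torques, N m; "ee_pos": TCP position; "ee_rot": TCP orientation; "ft_force": force on the tool from outside, world axes, zero at the start; "wrist_torque": the same for the moment, N m; "grip_width": finger opening in m; "finger_force": force on a finger pad.
Only numpy, scipy, OpenCV 4.12 (cv2) and the standard library are available. Lean on these libraries where they do the work, as an engineer would, in place of code of your own. Each camera call takes 0.05 s, during which the arm holds its last target. There are 200 camera calls.

## Working session

There is one attempt and no reset: what is moved stays moved. The work goes in short steps, Python scripts to look and compute and a tool call to move; the robot and the scene stay as the last step left them, time stands still between calls to the robot, and variables do not carry over. Pictures are saved under pics/ and viewed, at most 10 in all, crops included, and the job is handed in when it is done.

Besides the shell and the picture viewer there is one more tool, called after "Emit:" as name([rows], argument=value, ...), one row to a line, values as JSON. apply_moves: Moves the arm, as the interface text tells. Its arguments: {"type":"object","properties":{"moves":{"type":"array"},"grip_force":{"type":"number"}},"required":["moves"]}

```bash
mkdir -p pics; ls; python3 - <<'E'
from bench import env
import cv2,pickle
o=env.observe();print({k:(v if not hasattr(v,'round') else v) for k,v in o.items()});print(env.tcp_to_tips)
for n in ("scene","side","wrist"):
    c=env.read_camera(n);cv2.imwrite(f"pics/{n}0.png",c["img"][:,:,::-1]);pickle.dump((o,c),open(f"{n}0.pkl","wb"))
    print(n,{k:v for k,v in c.items() if k!="img"})
E
```

```text
pics
{'clock': 0.0, 'qpos': array([-1.34237551e-01,  3.26946030e-01, -1.93557692e-01,  1.05199662e+00,
       -2.62200460e-05,  1.43662839e+00]), 'qd': array([ 0.00016222, -0.00049603, -0.00013091, -0.00124905, -0.00136745,
        0.0005093 ]), 'effort': array([-1.24197268e-03, -4.43398941e+01,  2.62443137e+01,  1.56443648e-02,
       -1.97191571e-04, -6.55614656e-06]), 'ee_pos': array([5.49555954e-01, 4.46557076e-05, 3.03110496e-01]), 'ee_rot': array([[ 6.97671440e-05,  9.99998566e-01, -1.69219690e-03],
       [ 9.99999977e-01, -6.94252953e-05,  2.02072634e-04],
       [ 2.01954863e-04, -1.69221096e-03, -9.99998548e-01]]), 'ft_force': array([ 0.60457374,  0.32338551, -0.36165205]), 'wrist_torque': array([-0.06904101, -0.01106   , -0.02146432]), 'finger_force': 0.0, 'grip_width': 0.08561617363118773}
0.0726
scene {'intrinsics': array([[616.71948619,   0.        , 328.92010711],
       [  0.        , 616.71948619, 236.28266366],
       [  0.        ,   0.        ,   1.        ]]), 'rvec': array([ 0.98308178, -2.22557484,  1.3061497 ]), 'tvec': array([0.26885473, 0.31676942, 1.04043877])}
side {'intrinsics': array([[549.21073647,   0.        , 317.11281541],
       [  0.        , 549.21073647, 234.21813327],
       [  0.        ,   0.        ,   1.        ]]), 'rvec': array([ 1.98062412, -1.22300278,  0.56274031]), 'tvec': array([-0.37845854,  0.32651183,  1.3346127 ])}
wrist {'intrinsics': array([[363.1173518 ,   0.        , 320.43754566],
       [  0.        , 363.1173518 , 234.14991619],
       [  0.        ,   0.        ,   1.        ]]), 'tool_from_camera': array([[ 5.55246899e-04, -9.66080198e-01, -2.58241635e-01,
         6.45615217e-02],
       [ 9.99999760e-01,  4.29425396e-04,  5.43628039e-04,
        -9.35794258e-05],
       [-4.14292768e-04, -2.58241875e-01,  9.66080205e-01,
        -7.07258900e-02],
       [ 0.00000000e+00,  0.00000000e+00,  0.00000000e+00,
         1.00000000e+00]])}
```

View pics/scene0.png

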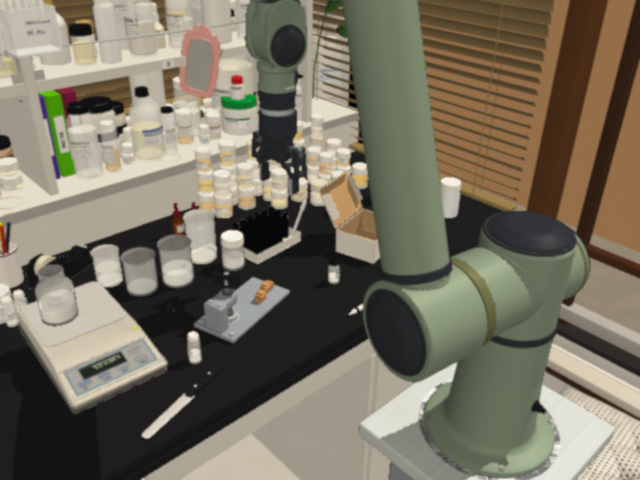

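View pics/wrist0.png

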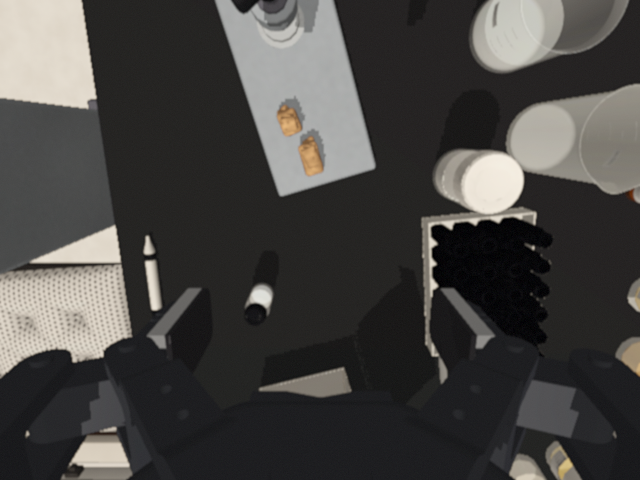

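View pics/side0.png

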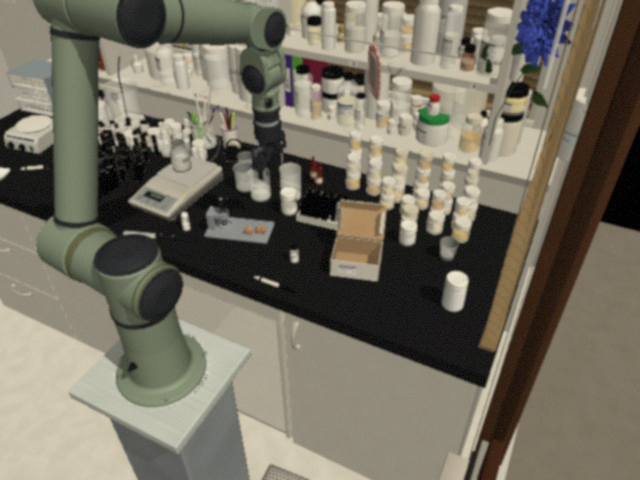

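```bash
cat > h.py <<'E'
import numpy as np,cv2,pickle
from scipy.spatial.transform import Rotation as R
def cam(o,c):
    "world_from_cam rotation, origin, K"
    if "tool_from_camera" in c:
        T=c["tool_from_camera"];return o["ee_rot"]@T[:3,:3],o["ee_rot"]@T[:3,3]+o["ee_pos"],c["intrinsics"]
    A=cv2.Rodrigues(c["rvec"])[0];return A.T,-A.T@c["tvec"],c["intrinsics"]
def pt(oc,u,v,z):
    A,p,K=cam(*oc);d=A@np.linalg.solve(K,[u,v,1]);return p+d*(z-p[2])/d[2]
def px(oc,P):
    A,p,K=cam(*oc);q=K@(A.T@(np.asarray(P)-p));return q[:2]/q[2]
def load(n): return pickle.load(open(n+".pkl","rb"))
def snap(n,cams=("wrist",)):
    from bench import env
    for c in cams:
        o=env.observe();k=env.read_camera(c);pickle.dump((o,k),open(f"{c}{n}.pkl","wb"));cv2.imwrite(f"pics/{c}{n}.png",k["img"][:,:,::-1])
    return o
E
python3 - <<'E'
from h import *
np.set_printoptions(precision=4,suppress=True)
w=load("wrist0");s=load("side0");c=load("scene0")
for n,u,v,z in [("c1",280,195,.014),("c2",375,167,.014),("e1",218,0,.014),("e2",335,0,.014),("short",289,118,.031),("long",311,154,.031),("vial cap",255,314,.058),("gelpot",492,181,.066),("pen tip",149,236,.006)]: print(n,pt(w,u,v,z))
for n,u,v in [("rim front R",380,279),("rim front L",331,277)]: print(n,pt(s,u,v,0))
for n,u,v in [("L",333,250),("R",381,265),("Rback",383,240)]: print(n,pt(s,u,v,.06))
a=cv2.imread("pics/side0.png")[180:320,160:400];b=cv2.imread("pics/scene0.png")[160:350,180:400]
cv2.imwrite("pics/cr.png",np.vstack([cv2.resize(a,(600,350),interpolation=2)]) )
E
```

```text
c1 [0.5088 0.0089 0.014 ]
c2 [0.6025 0.0364 0.014 ]
e1 [0.4594 0.1805 0.014 ]
e2 [0.5618 0.1806 0.014 ]
short [0.5208 0.0813 0.031 ]
long [0.5404 0.0496 0.031 ]
vial cap [ 0.4867 -0.0989  0.058 ]
gelpot [0.694  0.0289 0.066 ]
pen tip [ 0.369  -0.0358  0.006 ]
rim front R [ 0.5241 -0.3597  0.    ]
rim front L [ 0.4696 -0.2309  0.    ]
L [ 0.516  -0.2145  0.06  ]
R [ 0.518 -0.361  0.06 ]
Rback [ 0.6205 -0.3264  0.06  ]
```

View pics/cr.png

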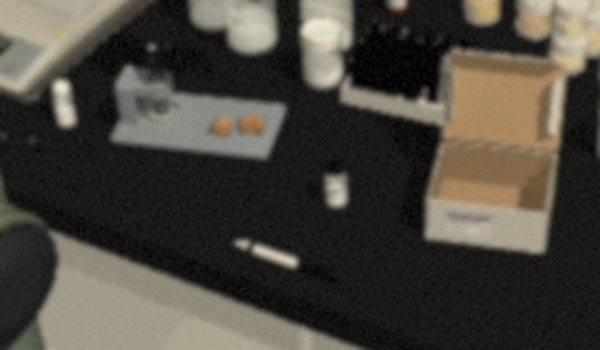

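Emit:
apply_moves([
  [[0.2,-0.06,0.1,0,0,-0.05,0],[0.325,-0.1,0.22,0,0,-0.09,0],[0.325,-0.1,0.22,0,0,-0.09,0],[0.325,-0.1,0.22,0,0,-0.09,0],[0.325,-0.1,0.22,0,0,-0.09,0],[0.325,-0.1,0.22,0,0,-0.09,0],[0.325,-0.1,0.22,0,0,-0.09,0],[0.325,-0.1,0.22,0,0,-0.09,0]],
])

```text
clock: 1.15
ee_pos: [0.5301, 0.0648, 0.26]
ee_rot: [[-0.279, 0.96, 0.0], [0.96, 0.279, -0.0], [-0.0, 0.0, -1.0]]
ft_force: [0.4, 0.2, 0.2]
grip_width: 0.0425
finger_force: 0.0
```

```bash
python3 - <<'E'
from h import *
np.set_printoptions(precision=4,suppress=True)
o=snap(1);print(o["clock"],o["ee_pos"],R.from_matrix(o["ee_rot"]).as_euler("ZYX",degrees=True),o["grip_width"])
s=load("side0")
for n,u,v,z in [("FL",432,185,.06),("FR",550,205,.06),("BR",557,150,.06),("BL",442,143,.06),("bl",427,238,0),("br",545,250,0)]: print(n,pt(s,160+u/2.5,180+v/2.5,z))
E
```

```text
1.15 [0.5301 0.0648 0.26  ] [106.1733   0.0028 179.9912] 0.04248842133795322
FL [ 0.5003 -0.2214  0.06  ]
FR [ 0.5282 -0.354   0.06  ]
BR [ 0.6203 -0.3259  0.06  ]
BL [ 0.5724 -0.1998  0.06  ]
bl [ 0.476  -0.2272  0.    ]
br [ 0.5178 -0.3561  0.    ]
```

View pics/wrist1.png

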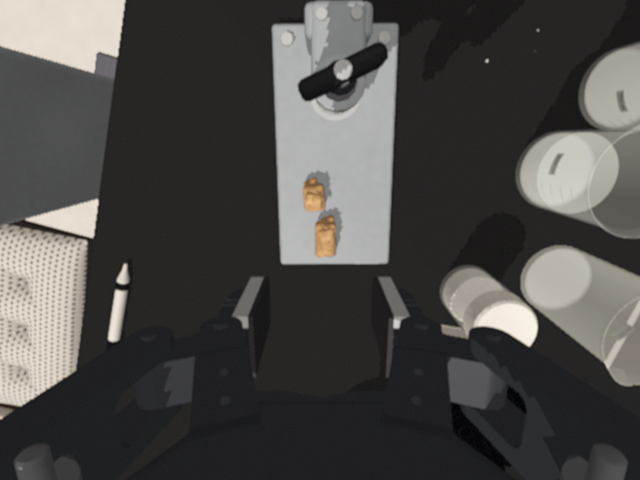

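```bash
python3 - <<'E'
from h import *
np.set_printoptions(precision=4,suppress=True)
w=load("wrist1")
P={n:pt(w,u,v,z) for n,u,v,z in [("c1",282,264,.014),("c2",388,264,.014),("c3",272,25,.014),("c4",398,24,.014),("short",314,197,.0225),("long",326,238,.0225),("shortT",314,183,.033),("longT",327,223,.033),("wing1",303,92,.122),("wing2",384,52,.122),("wingc",343,70,.122)]}
for n in P: print(n,P[n])
c=sum(P[f"c{i}"] for i in (1,2,3,4))/4; a=P["c3"]+P["c4"]-P["c1"]-P["c2"];yaw=np.degrees(np.arctan2(-a[0],a[1]));print("press",c,yaw,np.linalg.norm(a)/2)
Rm=R.from_euler("z",yaw,degrees=True).as_matrix();ax=c+Rm@[0,.048,0];print("axis",ax)
for n in P: print(n,Rm.T@(P[n]-c))
d=P["wing2"]-P["wing1"];print(np.linalg.norm(d),np.degrees(np.arctan2(d[1],d[0])))
for z in (.108,.112,.116,.12,.124,.128): print(z, px(w,np.r_[ax[:2],z]))
print(px(w,w[0]["ee_pos"]+[0,0,-.24]))
a=cv2.imread("pics/wrist1.png");cv2.imwrite("pics/cr1.png",np.hstack([cv2.resize(a[165:270,265:365],(400,420),interpolation=2),cv2.resize(a[25:130,290:390],(400,420),interpolation=2)]))
E
```

```text
c1 [0.5095 0.0082 0.014 ]
c2 [0.6035 0.0355 0.014 ]
c3 [0.452  0.1975 0.014 ]
c4 [0.5464 0.2257 0.014 ]
short [0.5205 0.0777 0.0225]
long [0.5407 0.0457 0.0225]
shortT [0.5171 0.0905 0.033 ]
longT [0.5368 0.0612 0.033 ]
wing1 [0.4964 0.1467 0.122 ]
wing2 [0.532  0.1775 0.122 ]
wingc [0.5139 0.1632 0.122 ]
press [0.5279 0.1167 0.014 ] 16.803406942747845 0.19826920838805628
axis [0.514  0.1627 0.014 ]
c1 [-0.0489 -0.0986  0.    ]
c2 [ 0.0489 -0.0997  0.    ]
c3 [-0.0493  0.0993  0.    ]
c4 [0.0493 0.099  0.    ]
short [-0.0183 -0.0352  0.0085]
long [-0.0083 -0.0718  0.0085]
shortT [-0.0179 -0.022   0.019 ]
longT [-0.0075 -0.0557  0.019 ]
wing1 [-0.0215  0.0378  0.108 ]
wing2 [0.0215 0.057  0.108 ]
wingc [0.     0.0485 0.108 ]
0.04704685374732087 40.914883320955
0.108 [341.4684  75.3136]
0.112 [341.8729  74.1362]
0.116 [342.2932  72.9129]
0.12 [342.7302  71.6412]
0.124 [343.1848  70.318 ]
0.128 [343.6582  68.9401]
[320.5222 213.6731]
```

View pics/cr1.png

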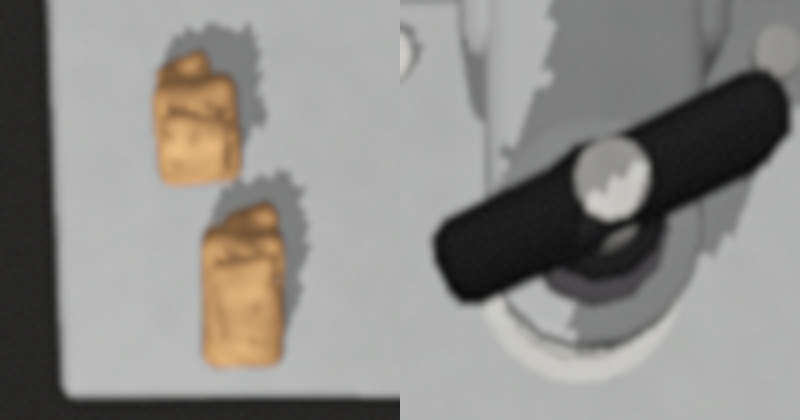

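Emit:
apply_moves([
  [[-0.095,0.024,0.25,0,0,0,0],[-0.095,0.024,0.5,0,0,0,0],[-0.095,0.024,0.75,0,0,0,0],[-0.095,0.024,0.855,0,0,0,0],[-0.095,0.024,0.855,0,0,0,0],[-0.095,0.024,0.855,0,0,0,-0.8],[-0.095,0.024,0.855,0,0,0,-0.8],[-0.095,0.024,0.855,0,0,0,-0.8]],
], grip_force=25)

```text
clock: 2.2
ee_pos: [0.5404, 0.0481, 0.0896]
ee_rot: [[-0.279, 0.96, 0.001], [0.96, 0.279, -0.0], [-0.0, 0.001, -1.0]]
ft_force: [0.4, 0.2, 2.5]
grip_width: 0.0175
finger_force: 27.0
```

```bash
python3 -c "
from bench import env
o=env.observe();print(o['qpos'],o['ee_pos'],o['grip_width'],o['finger_force'])"
```

```text
[-4.72969411e-02  5.50244739e-01 -4.68170979e-01  5.51013744e-01
  3.21396041e-05  1.24075443e+00] [0.5404006  0.04811146 0.089626  ] 0.017490514914363153 27.04121321439743
```

Emit:
apply_moves([
  [[0,0,-0.25,0,0,0,-0.8],[0,0,-0.5,0,0,0,-0.8],[0,0,-0.7,0,0,0,-0.8],[-0.25,-0.07,-0.7,0,0,0,-0.8],[-0.5,-0.15,-0.7,0,0,0,-0.8],[-0.75,-0.22,-0.7,0,0,0,-0.8],[-1,-0.295,-0.7,0,0,0,-0.8],[-1,-0.295,-0.7,0,0,0,-0.8]],
])

```text
clock: 3.2
ee_pos: [0.5391, -0.1639, 0.2292]
ee_rot: [[-0.274, 0.962, 0.001], [0.962, 0.274, -0.001], [-0.001, 0.001, -1.0]]
ft_force: [1.0, 0.1, -0.4]
grip_width: 0.0171
finger_force: 26.8
```

```bash
python3 - <<'E'
from h import *
np.set_printoptions(precision=4,suppress=True)
o=snap(2);print(o["clock"],o["ee_pos"],o["grip_width"])
E
```

```text
3.2 [ 0.5391 -0.1639  0.2292] 0.017139253042923228
```

View pics/wrist2.png

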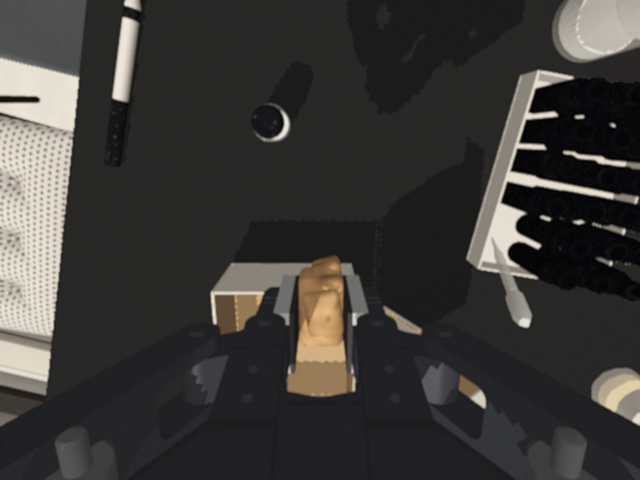

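```bash
python3 - <<'E'
from h import *
np.set_printoptions(precision=4,suppress=True)
w=load("wrist2")
print(pt(w,232,263,0),pt(w,213,293,.06),pt(w,353,263,0))
E
```

```text
[ 0.4764 -0.2255  0.    ] [ 0.4771 -0.2266  0.06  ] [ 0.5781 -0.1965  0.    ]
```

Emit:
apply_moves([
  [[-0.25,-0.1,0,0,0,0,-0.8],[-0.415,-0.15,0.05,0,0,0,-0.8],[-0.415,-0.15,0.3,0,0,0,-0.8],[-0.415,-0.15,0.55,0,0,0,-0.8],[-0.415,-0.15,0.67,0,0,0,-0.8],[-0.415,-0.15,0.67,0,0,0,-0.8],[-0.415,-0.15,0.67,0,0,0,-0.2],[-0.415,-0.15,0.67,0,0,0,-0.2]],
])

```text
clock: 4.25
ee_pos: [0.5346, -0.2487, 0.0966]
ee_rot: [[-0.28, 0.96, 0.003], [0.96, 0.28, -0.002], [-0.002, 0.002, -1.0]]
ft_force: [0.3, -1.2, 0.2]
grip_width: 0.0346
finger_force: 0.0
```

Emit:
apply_moves([
  [[0,0,-0.25,0,0,0,-0.2],[0,0,-0.5,0,0,0,-0.2],[0,0,-0.7,0,0,0,0],[0.25,0.06,-0.7,0,0,0,0],[0.5,0.12,-0.7,0,0,0,0],[0.75,0.18,-0.7,0,0,0,0],[1,0.245,-0.7,0,0,0,0],[1,0.245,-0.7,0,0,0,0]],
])

```text
clock: 5.25
ee_pos: [0.5245, -0.0397, 0.2363]
ee_rot: [[-0.284, 0.959, 0.002], [0.959, 0.284, 0.0], [-0.0, 0.002, -1.0]]
ft_force: [0.2, -0.6, 0.0]
grip_width: 0.0425
finger_force: 0.0
```

Emit:
apply_moves([
  [[0.25,0.06,0,0,0,0,0],[0.5,0.13,0.1,0,0,0,0],[0.575,0.15,0.3,0,0,0,0],[0.575,0.15,0.5,0,0,0,0],[0.575,0.15,0.5,0,0,0,0],[0.575,0.15,0.5,0,0,0,0],[0.575,0.15,0.5,0,0,0,0],[0.575,0.15,0.5,0,0,0,0]],
])

```text
clock: 6.25
ee_pos: [0.5224, 0.0757, 0.1363]
ee_rot: [[-0.279, 0.96, 0.003], [0.96, 0.279, -0.0], [-0.001, 0.002, -1.0]]
ft_force: [-0.1, -0.3, 1.0]
grip_width: 0.0432
finger_force: 0.0
```

Emit:
apply_moves([
  [[0.018,-0.006,0.1,0,0,0,0],[0.018,-0.006,0.2,0,0,0,0],[0.018,-0.006,0.233,0,0,0,0],[0.018,-0.006,0.233,0,0,0,0],[0.018,-0.006,0.233,0,0,0,-0.8],[0.018,-0.006,0.233,0,0,0,-0.8],[0.018,-0.006,0.233,0,0,0,-0.8],[0.018,-0.006,0.233,0,0,0,-0.8]],
])

```text
clock: 7.25
ee_pos: [0.52, 0.0791, 0.0892]
ee_rot: [[-0.279, 0.96, 0.002], [0.96, 0.279, -0.0], [-0.001, 0.002, -1.0]]
ft_force: [-0.5, -0.4, 6.6]
grip_width: 0.0171
finger_force: 26.9
```

Emit:
apply_moves([
  [[0,0,-0.25,0,0,0,-0.8],[0,0,-0.5,0,0,0,-0.8],[0,0,-0.7,0,0,0,-0.8],[-0.25,-0.05,-0.7,0,0,0,-0.8],[-0.5,-0.1,-0.7,0,0,0,-0.8],[-0.75,-0.15,-0.7,0,0,0,-0.8],[-1,-0.2,-0.7,0,0,0,-0.8],[-1,-0.2,-0.7,0,0,0,-0.8]],
])

```text
clock: 8.25
ee_pos: [0.5369, -0.1273, 0.2283]
ee_rot: [[-0.274, 0.962, 0.001], [0.962, 0.274, -0.001], [-0.001, 0.0, -1.0]]
ft_force: [-0.3, 1.1, 0.0]
grip_width: 0.0172
finger_force: 26.1
```

Emit:
apply_moves([
  [[-0.28,-0.06,0,0,0,0,-0.8],[-0.56,-0.12,0,0,0,0,-0.8],[-0.85,-0.19,0,0,0,0,-0.8],[-0.85,-0.19,0.2,0,0,0,-0.8],[-0.85,-0.19,0.45,0,0,0,-0.8],[-0.85,-0.19,0.66,0,0,0,-0.8],[-0.85,-0.19,0.66,0,0,0,-0.8],[-0.85,-0.19,0.66,0,0,0,-0.2]],
])

```text
clock: 9.25
ee_pos: [0.5484, -0.2977, 0.0977]
ee_rot: [[-0.28, 0.96, 0.001], [0.96, 0.28, -0.001], [-0.001, 0.001, -1.0]]
ft_force: [-0.2, 0.2, 1.3]
grip_width: 0.0335
finger_force: 0.0
```

Emit:
apply_moves([
  [[0,0,0,0,0,0,-0.2],[0,0,0,0,0,0,-0.2],[0,0,-0.25,0,0,0,-0.2],[0,0,-0.5,0,0,0,-0.2],[0,0,-0.75,0,0,0,0],[0.2,0.1,-0.75,0,0,0,0],[0.2,0.1,-0.75,0,0,0,0],[0.2,0.1,-0.75,0,0,0,0]],
])

```text
clock: 10.25
ee_pos: [0.5556, -0.2539, 0.2468]
ee_rot: [[-0.279, 0.96, 0.0], [0.96, 0.279, -0.001], [-0.001, 0.0, -1.0]]
ft_force: [-0.8, 0.0, -0.3]
grip_width: 0.0422
finger_force: 0.0
```

```bash
python3 - <<'E'
from h import *
o=snap(3,("wrist","side","scene"));print(o["clock"],o["ee_pos"],o["grip_width"])
a=cv2.imread("pics/side3.png")[180:300,180:420];b=cv2.imread("pics/wrist3.png")
cv2.imwrite("pics/c3.png",np.vstack([cv2.resize(a,(560,280),interpolation=2),cv2.resize(b[240:480],(560,210))]))
E
```

```text
10.35 [ 0.55541158 -0.25448605  0.24616709] 0.04288906271859872
```

View pics/c3.png

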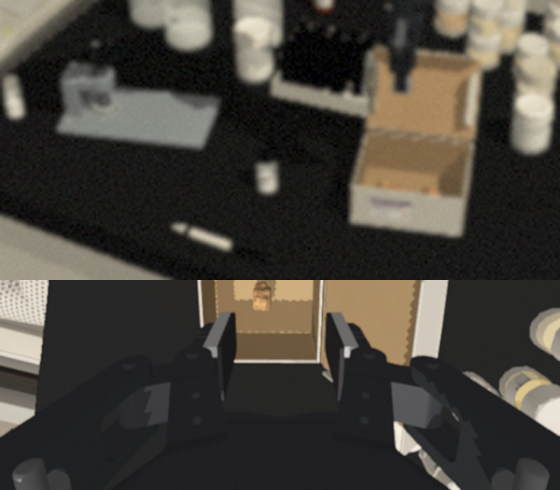

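Emit:
apply_moves([
  [[0.2,0.03,-0.1,0,0,-0.05,0],[0.4,0.07,-0.1,0,0,-0.1,0],[0.6,0.11,-0.1,0,0,-0.15,0],[0.8,0.15,-0.1,0,0,-0.2,0],[1,0.19,-0.1,0,0,-0.25,0],[1,0.19,-0.1,0,0,-0.3,0],[1,0.19,-0.1,0,0,-0.35,0],[1,0.19,-0.1,0,0,-0.35,0]],
])

```text
clock: 11.4
ee_pos: [0.5363, -0.0517, 0.266]
ee_rot: [[-0.982, 0.19, -0.0], [0.19, 0.982, 0.0], [0.0, -0.0, -1.0]]
ft_force: [0.2, -0.2, -0.3]
grip_width: 0.0425
finger_force: 0.0
```

```bash
cat >> h.py <<'E'
def plan(tgt,ang):
    "fractions to reach world TCP tgt with tool y at world angle ang (deg), tool down"
    from bench import env
    o=env.observe();M=o["ee_rot"];t=M.T@(np.array(tgt)-o["ee_pos"])/.2
    cur=np.degrees(np.arctan2(M[1,1],M[0,1]));print("t",o["clock"],"pos",o["ee_pos"].round(4),"yaw",cur.round(2),"F",o["ft_force"].round(1),"T",o["wrist_torque"].round(3),"gw",o["grip_width"].round(4),"q6",o["qpos"][5].round(3))
    print("shift",t.round(4),"wz",-((ang-cur+180)%360-180)/180)
E
python3 -c "
from h import *
plan([.514,.163,.24],131)"
```

```text
Traceback (most recent call last):
  File "h.py", line 22, in plan
    cur=np.degrees(np.arctan2(M[1,1],M[0,1]));print("t",o["clock"],"pos",o["ee_pos"].round(4),"yaw",cur.round(2),"F",o["ft_force"].round(1),"T",o["wrist_torque"].round(3),"gw",o["grip_width"].round(4),"q6",o["qpos"][5].round(3))
                                                                                                                                                                                ^^^^^^^^^^^^^^^^^^^^^
AttributeError: 'float' object has no attribute 'round'
```

Emit:
apply_moves([
  [[0.06,0.2,0,0,0,-0.05,0],[0.12,0.4,0,0,0,-0.1,0],[0.18,0.6,0,0,0,-0.15,0],[0.25,0.8,0,0,0,-0.2,0],[0.313,1,0.03,0,0,-0.25,0],[0.313,1,0.03,0,0,-0.289,0],[0.313,1,0.03,0,0,-0.289,0],[0.313,1,0.03,0,0,-0.289,0]],
])

```text
clock: 12.4
ee_pos: [0.5125, 0.1563, 0.2602]
ee_rot: [[-0.755, -0.656, -0.0], [-0.656, 0.755, -0.0], [0.0, -0.0, -1.0]]
ft_force: [-0.1, 0.1, 0.6]
grip_width: 0.0428
finger_force: 0.0
```

```bash
sed -i 's/o\["grip_width"\].round(4)/round(o["grip_width"],4)/' h.py; python3 -c "
from h import *
snap(4);plan([.514,.163,.172],131)
w=load('wrist4')
for z in (.122,.125): print(px(w,[.514,.163,z]))
a=cv2.imread('pics/wrist4.png');b=cv2.imread('pics/wrist3.png')
cv2.imwrite('pics/c4.png',np.vstack([a,cv2.resize(b[100:320,200:480],(640,120)) if 0 else b[200:320]]))
"
```

```text
t 12.45 pos [0.5125 0.1562 0.2603] yaw 131.02 F [-0.3 -0.5  0.4] T [ 0.045 -0.008  0.021] gw 0.043 q6 -0.558
shift [-0.0277  0.0207  0.4414] wz 9.600580618101478e-05
[327.88677406 258.4282922 ]
[327.98325671 260.04492956]
```

View pics/c4.png

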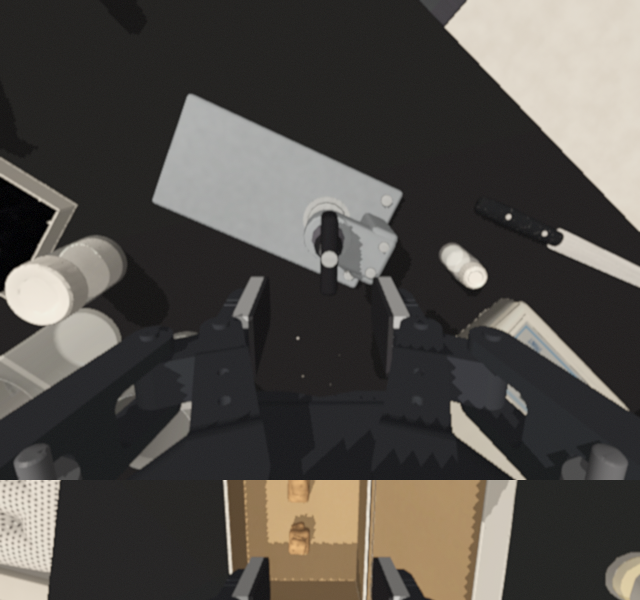

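Emit:
apply_moves([
  [[-0.028,0.021,0.15,0,0,0,0],[-0.028,0.021,0.3,0,0,0,0],[-0.028,0.021,0.4,0,0,0,0],[-0.028,0.021,0.44,0,0,0,0],[-0.028,0.021,0.44,0,0,0,0],[-0.028,0.021,0.44,0,0,0,-1],[-0.028,0.021,0.44,0,0,0,-1],[-0.028,0.021,0.44,0,0,0,-1]],
], grip_force=40)

```text
clock: 13.45
ee_pos: [0.5141, 0.1641, 0.1733]
ee_rot: [[-0.752, -0.659, 0.001], [-0.659, 0.752, 0.001], [-0.002, -0.0, -1.0]]
ft_force: [-1.1, 1.1, 5.7]
grip_width: 0.0101
finger_force: 42.9
```

```bash
python3 -c "
from h import *
plan([.514,.163,.172],71)"
```

```text
t 13.45 pos [0.5141 0.1641 0.1733] yaw 131.22 F [-1.1  1.1  5.7] T [ 0.254  0.359 -0.011] gw 0.0101 q6 -0.548
shift [ 0.0042 -0.0039  0.0064] wz 0.3345615569740111
```

Emit:
apply_moves([
  [[0,0,0.001,0,0,0.045,-1],[0,0,0.002,0,0,0.09,-1],[0,0,0.003,0,0,0.14,-1],[0,0,0.004,0,0,0.185,-1],[0,0,0.005,0,0,0.23,-1],[0,0,0.006,0,0,0.275,-1],[0,0,0.0063,0,0,0.32,-1],[0,0,0.0063,0,0,0.32,-1]],
])

```text
clock: 14.45
ee_pos: [0.5142, 0.1638, 0.172]
ee_rot: [[-0.959, 0.283, 0.002], [0.283, 0.959, -0.0], [-0.002, 0.0, -1.0]]
ft_force: [-2.1, -0.3, 5.5]
grip_width: 0.01
finger_force: 42.9
```

```bash
python3 -c "
from h import *
plan([.514,.163,.172],71)"
```

```text
t 14.45 pos [0.5142 0.1638 0.172 ] yaw 73.57 F [-2.1 -0.3  5.5] T [-0.122  0.37  -0.109] gw 0.01 q6 0.459
shift [-0.0002 -0.0039  0.0001] wz 0.014270674483556591
```

Emit:
apply_moves([
  [[0,0,0,0,0,0.01,-1],[0,0,0,0,0,0.02,-1],[0,0,0.001,0,0,0.03,-1],[0,0,0.001,0,0,0.04,-1],[0,0,0.001,0,0,0.05,-1],[0,0,0.0012,0,0,0.06,-1],[0,0,0.0012,0,0,0.06,-1],[0,0,0.0012,0,0,0.06,-1]],
])

```text
clock: 15.45
ee_pos: [0.5141, 0.1637, 0.1718]
ee_rot: [[-0.89, 0.457, 0.001], [0.457, 0.89, -0.001], [-0.002, 0.0, -1.0]]
ft_force: [-2.2, -0.5, 5.9]
grip_width: 0.0101
finger_force: 42.9
```

```bash
python3 -c "
from h import *
plan([.514,.163,.172],58.4)"
```

```text
t 15.45 pos [0.5141 0.1637 0.1718] yaw 62.82 F [-2.2 -0.5  5.9] T [-0.114  0.386  0.005] gw 0.0101 q6 0.646
shift [-0.001  -0.0034 -0.0011] wz 0.024533861194705273
```

Emit:
apply_moves([
  [[0,0,0,0,0,0.005,-1],[0,0,0,0,0,0.01,-1],[0,0,0,0,0,0.015,-1],[0,0,0,0,0,0.02,-1],[0,0,0.0005,0,0,0.025,-1],[0,0,0.0005,0,0,0.03,-1],[0,0,0.0008,0,0,0.035,-1],[0,0,0.0008,0,0,0.04,-1]],
])

```text
clock: 16.45
ee_pos: [0.5141, 0.1637, 0.1717]
ee_rot: [[-0.826, 0.564, 0.001], [0.564, 0.826, -0.001], [-0.002, 0.0, -1.0]]
ft_force: [-1.7, 0.1, 6.0]
grip_width: 0.01
finger_force: 43.9
```

```bash
python3 -c "
from h import *
plan([.514,.163,.172],58.4)"
```

```text
t 16.45 pos [0.5141 0.1637 0.1717] yaw 55.69 F [-1.7  0.1  6. ] T [-0.202  0.423  0.738] gw 0.01 q6 0.771
shift [-0.0016 -0.0032 -0.0017] wz -0.015040392868588508
```

Emit:
apply_moves([
  [[0,0,0,0,0,0,-1],[0,0,0,0,0,-0.003,-1],[0,0,0,0,0,-0.006,-1],[0,0,0,0,0,-0.006,-1],[0,0,0,0,0,-0.006,-1],[0,0,0,0,0,-0.006,-1],[0,0,0,0,0,-0.006,-1],[0,0,0,0,0,-0.006,-1]],
])

```text
clock: 17.45
ee_pos: [0.5141, 0.1637, 0.1717]
ee_rot: [[-0.836, 0.548, 0.001], [0.548, 0.836, -0.001], [-0.002, 0.0, -1.0]]
ft_force: [-1.8, -0.5, 7.8]
grip_width: 0.0098
finger_force: 43.0
```

```bash
python3 -c "
from h import *
plan([.514,.163,.172],58.4)"
```

```text
t 17.45 pos [0.5141 0.1637 0.1717] yaw 56.75 F [-1.8 -0.5  7.8] T [-0.202  0.406  0.323] gw 0.0098 q6 0.752
shift [-0.0014 -0.0032 -0.0017] wz -0.009149357979627995
```

Emit:
apply_moves([
  [[0,0,-0.0007,0,0,-0.035,-1],[0,0,-0.0014,0,0,-0.07,-1],[0,0,-0.0022,0,0,-0.11,-1],[0,0,-0.003,0,0,-0.15,-1],[0,0,-0.004,0,0,-0.19,-1],[0,0,-0.0046,0,0,-0.23,-1],[0,0,-0.0054,0,0,-0.27,-1],[0,0,-0.0054,0,0,-0.27,-1]],
])

```text
clock: 18.45
ee_pos: [0.5142, 0.164, 0.1727]
ee_rot: [[-0.964, -0.265, 0.002], [-0.265, 0.964, 0.0], [-0.002, -0.0, -1.0]]
ft_force: [-1.8, 0.2, 7.4]
grip_width: 0.0103
finger_force: 42.9
```

Emit:
apply_moves([
  [[0,0,-0.0007,0,0,-0.035,-1],[0,0,-0.0014,0,0,-0.07,-1],[0,0,-0.0022,0,0,-0.11,-1],[0,0,-0.003,0,0,-0.15,-1],[0,0,-0.004,0,0,-0.19,-1],[0,0,-0.0046,0,0,-0.225,-1],[0,0,-0.0048,0,0,-0.235,-1],[0,0,-0.0048,0,0,-0.235,-1]],
])

```text
clock: 19.45
ee_pos: [0.514, 0.1643, 0.1737]
ee_rot: [[-0.535, -0.845, 0.001], [-0.845, 0.535, 0.001], [-0.002, -0.001, -1.0]]
ft_force: [-2.1, 0.3, 5.8]
grip_width: 0.0097
finger_force: 42.9
```

```bash
python3 -c "
from h import *
plan([.514,.163,.172],147.7)
snap(5,('wrist','side'))
a=cv2.imread('pics/side5.png')[150:320,140:480];b=cv2.imread('pics/wrist5.png')
cv2.imwrite('pics/c5.png',np.vstack([cv2.resize(a,(500,250),interpolation=2),cv2.resize(b,(500,350))]))
"
```

```text
t 19.45 pos [0.514  0.1643 0.1737] yaw 147.63 F [-2.1  0.3  5.8] T [0.302 0.427 0.004] gw 0.0097 q6 -0.834
shift [ 0.0054 -0.0032  0.0084] wz -0.00037260522871949633
```

View pics/c5.png

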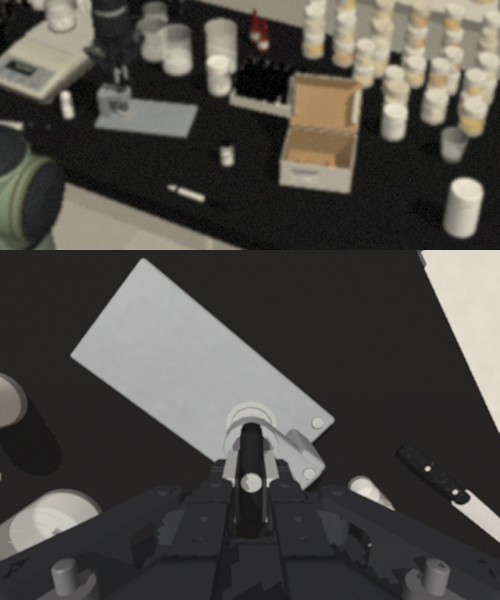

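The picture shows the wing lying straight between the pads, the bed empty, the offcuts in the carton, and the bystanders in place. The yaw is 147.6°, which is 90° back from the seat at 57.6°. I'm handing in now.

```bash
python3 -c "
from bench import env
print(env.hand_in())"
```

```text
the job is handed in; nothing more can be done
None
```

Both cork offcuts are in the carton, the thumbscrew was turned clockwise to its stop and backed off a quarter turn (90°), and the job was handed in with the gripper still holding it (43 N) and nothing else on the worktop seen to have moved; no verdict came back.

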